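# Open up the forge's double-door tool cabinet

## Robot

A 6-joint arm with a two-finger parallel gripper is mounted at the origin on the work surface. World frame = base frame: x ahead of the robot, y to its left, z up, the work surface at z = 0. Lengths are in m, angles in degrees, forces in N, time in s.
With the tool pointing down it reaches from about 0.3 to 0.75 m from the base axis. Payload 8.5 kg.
Tool frame: the origin (TCP) lies on the centre line of the jaws, within the pads' length; the fingertips stand 19 mm ahead of it and the grasp point (between the pads) is the TCP (env.tcp_to_tips is the z of the fingertips in the tool frame, in m); z points along the fingers, y is the line along which they close (so a half turn about z gives the same grasp; the last joint's range is limited). The gripper opens to 85 mm and grips with 20 to 120 N. Pads are 22 mm wide; open, the fingers measure 114 mm over their backs; the gripper's body (76 mm by 85 mm) begins 54 mm behind the grasp point. The pads swing forward as they close: fully open they stand 13 mm farther back than shut.
Start: joints at [61.862, 21.807, 74.336, -0, 83.858, -12.336], TCP at [0.15, 0.529, 0.25] pointing down, gripper open.
Joint ranges: [-178.18, 178.18], [-50.72, 133.34], [12.68, 142.11], [-81.47, 261.47], [9.98, 163.14], [-165.26, 165.26]. Speed limits (degrees/s): [136.94, 136.94, 180, 180, 180, 180].

## Interface

Orientations are given as a 3x3 rotation matrix whose columns are the frame's x, y, z axes.
In Python, from rig import env gives the robot as it stands.
- The arm moves only by the tool servo_tool, never from a script. Its argument "steps" is a list of rows, each an object of numbers: "tx", "ty", "tz": the shift along the world's x, y, z in cm; "yaw": the turn about the world's z in degrees; "claw": the finger opening in cm, from 0 to 8.54. In form: [{"tx": .., "ty": .., "tz": .., "yaw": .., "claw": ..}, ...]. A call has 1 to 20 rows; each row shifts and turns the commanded pose from where the row before left it; what a row does not reach is not made up. A row lasts 1/10 s, in which the tool goes at most 50 mm and 8.59 degrees, less where a joint would pass 70% of its speed; a pose out of reach is approached as far as the arm can. A call with a gripper value outside its range is refused whole. The fingers move at their own pace and stop on an object; "newtons" is the grip in N (left out, the last holds). Time passes only in rows, so rows that do not move let the fingers close. It gives the time, the measured TCP pose, the force, the opening and the grip force at its end, in the units of the state.
- env.observe(): the state, without advancing time (a new reading comes with each control period).
- env.get_image(name): name is "side" or "top" or "wrist"; returns (picture, depth): 480x640x3 uint8, red, green, blue; 480x640 float32, m along the optical axis (not along the pixel's ray), 0 where there is no reading.
- env.camera_model(name): a dict with "fovy" (degrees; the focal length in pixels is half the picture's height over the tangent of half this angle, whatever the lens; pixels are square), "cx", "cy" (the principal point, pixels), "T" (4x4, takes a point from camera to world coordinates). Camera axes: x right, y down, z forward; pixel columns grow to the right and rows downward; lengths in m; the calibration is good to about 2 mm. A picture is of the moment at which its call begins: read the wrist's pose just before it. camera_model takes no time and is no camera call; for the wrist camera it gives the pose at the moment of the call.
- env.close_job(): hands the job in; it is judged then, once.
The state is a dict: "time_s": time; "q": joint angles; "qvel": joint speeds; "joint_efforts": joint torques, N m; "position": TCP position; "tool_rot": TCP orientation; "ft_force": force on the tool from outside, world axes, zero at the start; "wrist_torque": the same for the moment, N m; "grip_width": finger opening in m; "gripper_force": force on a finger pad.
Only numpy, scipy, OpenCV 4.12 (cv2) and the standard library are available. Lean on these libraries where they do the work, as an engineer would, in place of code of your own. Each camera call takes 0.05 s, during which the arm holds its last target. There are 200 camera calls.

## Task

Open up the red tool cabinet: swing the hook on its roof well aside, pull the latched door open to square or beyond, and only then pull out the second door, which it overlaps, to square or beyond too. Move the doors steadily, never flinging them, and leave both standing open, the hook aside and everything else on the bench and on the cabinet's roof where it is.

Things in the scene. Friction and masses are not known exactly. Their poses are not given: they have to be found in the camera images.
- cabinet: red steel bench cabinet (all sizes in mm), 320 wide (y) x 160 deep (x) x 210 high, fixed to the bench; origin at the centre of its underside; z up, +x points to its back, so its doors face its -x, towards the robot. Two upright door leaves, 14 thick, 153 wide, tops at z = 206, fill its front from x = -80 to -94 and meet at y = 0. The roof carries the hook and a small tin at the back, -y half
- hook (a joint): angle of the flat steel hook on the roof's front, +y half, on a vertical pivot; 0 to 0.12: it holds the brass stud (10 diameter, up to z = 234) on the latched leaf's top, so that leaf cannot open; grows clockwise from above, its tip going to the cabinet's +y side, to the stop at 1.5 (pointing along +y). Frees the leaf from about 0.6; turn it 0.8 or more. Friction 0.05 N m, stays where left
- hook_knob (a point): centre of the hook's upright yellow round knob, 16 diameter, from z = 224 to 260 in the cabinet's frame; this point is at z = 244, 65 horizontally from the pivot. At hook = 0 it lies at x = -110, y = 100 in the cabinet's frame. Pinch it from above or push it sideways
- hook_pivot (a point): point on the hook's vertical pivot axis, at the height of hook_knob (fixed on the cabinet: x = -45, y = 100, z = 244)
- latched_leaf (a joint): angle of the latched leaf (the cabinet's +y side), 0 closed (rattles 0.14 while hooked), grows as it opens towards the robot (clockwise from above), stop at 1.9; stays where left, friction 0.12 N m. A steel strip 4 thick on its free edge reaches 19 past the middle over the front of the other leaf
- latched_leaf_handle (a point): on the axis, at z = 195, of this leaf's upright round pull bar (12 diameter, z = 110 to 215, yellow top end), 40 in front of the leaf's face, 47 in front of its hinge axis and 110 along the leaf from it; when shut at x = -134, y = 45 in the cabinet's frame. Standoffs at z = 118 and 160; the bar can be pinched from above at its top and turns between the fingers
- latched_leaf_hinge (a point): point on this leaf's vertical hinge axis at the handle point's height (x = -87, y = 155, z = 195 in the cabinet's frame)
- overlapped_leaf (a joint): angle of the other leaf (the cabinet's -y side), 0 closed, grows as it opens towards the robot (anticlockwise from above), stop at 1.9; it has no latch of its own but is held shut by the other leaf's strip; same friction
- overlapped_leaf_handle (a point): same bar and point on the overlapped leaf; at closed x = -134, y = -45 in the cabinet's frame
- overlapped_leaf_hinge (a point): point on this leaf's vertical hinge axis at the handle point's height (x = -87, y = -155, z = 195 in the cabinet's frame)
- wax_tin: bystander: small brass-coloured tin, 48 diameter, 40 high, on the cabinet's roof; origin at its underside
- oil_bottle: bystander: green bottle, 60 diameter, 150 high, standing on the bench on the robot's right; origin at its underside
- mug: bystander: blue mug, 76 diameter, 85 high, on the robot's left; origin at its underside
- hammer: bystander: hammer lying on the bench, left of the cabinet
- wrench: bystander: wrench lying near the robot, right
- wire_brush: bystander: brush lying on the robot's left
- steel_billet: bystander: steel bar 120 x 25 x 25 lying right of the cabinet

How it is judged:
By the outcome, as a careful person would: the job done as asked, in the order asked, and still so for the second after the job is handed in, with the robot touching nothing.
It also fails if it takes over 61 s, if anything falls off the work surface, if the arm or the gripper's body presses on something with over 40 N, if the wrist force passes 120 N, or if a joint passes its speed limit or range.

## Working session

There is one attempt and no reset: what is moved stays moved. The work goes in short steps, Python scripts to look and compute and a tool call to move; the robot and the scene stay as the last step left them, time stands still between calls to the robot, and variables do not carry over. Pictures are saved under pics/ and viewed, at most 10 in all, crops included, and the job is handed in when it is done.

Besides the shell and the picture viewer there is one more tool, called as a command line: name --argument value ..., lists and objects as JSON in quotes. servo_tool: Moves the arm, as the interface text tells. Its arguments: {"type":"object","properties":{"steps":{"type":"array"},"newtons":{"type":"number"}},"required":["steps"]}

```bash
mkdir -p pics
cat > h.py <<'E'
import numpy as np, cv2
from rig import env
def shot(n,f=None):
    m=env.camera_model(n); p,d=env.get_image(n)
    if f: cv2.imwrite('pics/'+f,p[...,::-1])
    return p,d,m
def pts(d,m):
    f=240/np.tan(np.radians(m['fovy']/2)); v,u=np.mgrid[:480,:640]
    c=np.stack([(u-m['cx'])/f*d,(v-m['cy'])/f*d,d],-1)
    return c@m['T'][:3,:3].T+m['T'][:3,3]
E
python3 - <<'E'
from h import *
for n in ('top','side'):
    p,d,m=shot(n,n+'0.png'); np.savez(n+'0.npz',p=p,d=d,P=pts(d,m)); print(n,m['T'].round(3),m['fovy'])
s=env.observe();print(s['time_s'],s['position'],s['tool_rot'])
E
```

```text
top [[ 0.022 -0.996  0.089  0.469]
 [-1.    -0.021  0.02   0.016]
 [-0.018 -0.09  -0.996  1.22 ]
 [ 0.     0.     0.     1.   ]] 56.1214828978621
side [[ 0.714 -0.524  0.464 -0.102]
 [-0.7   -0.545  0.461 -0.632]
 [ 0.011 -0.655 -0.756  1.219]
 [ 0.     0.     0.     1.   ]] 42.42149885189715
0.1 [0.14966473 0.52900889 0.24978965] [[-9.62210051e-01  2.72307680e-01 -5.87430455e-04]
 [ 2.72308191e-01  9.62209428e-01 -1.12541055e-03]
 [ 2.58773185e-04 -1.24284347e-03 -9.99999194e-01]]
```

View pics/top0.png

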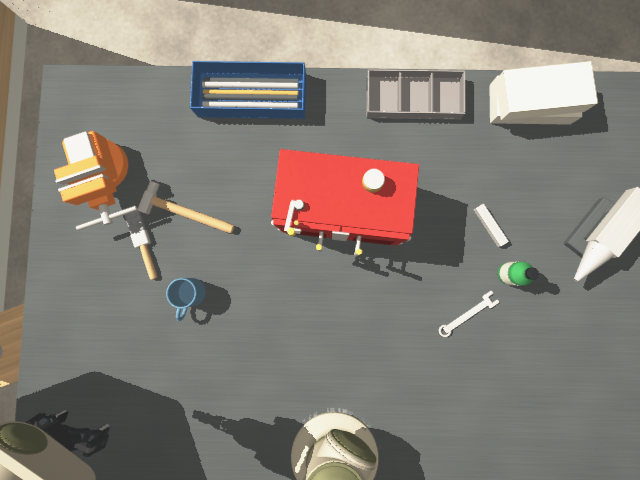

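View pics/side0.png

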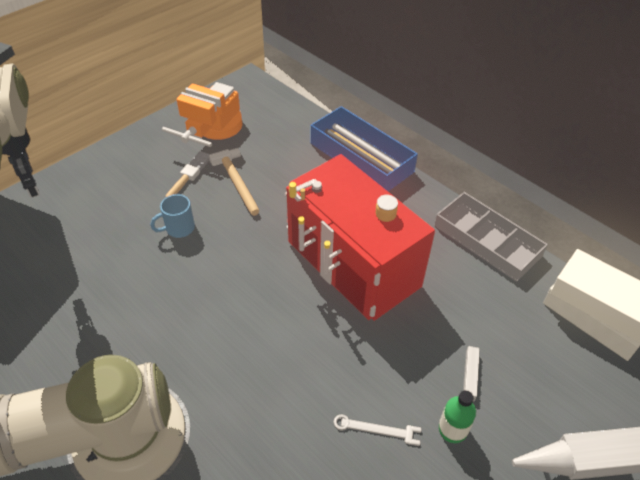

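The top view shows the cabinet at about (345,197), the hook from its pivot at (298,205) to the knob near (291,230), and the handle tops at (319,247) and (358,252). The doors are shut. The side view agrees, with the knob at (292,190) and the handles at (301,219) and (327,244).

Run:
```python
from h import *
def cast(m,u,v,z):
    f=240/np.tan(np.radians(m['fovy']/2)); r=m['T'][:3,:3]@np.array([(u-m['cx'])/f,(v-m['cy'])/f,1]); o=m['T'][:3,3]
    return o+r*(z-o[2])/r[2]
mt=env.camera_model('top');ms=env.camera_model('side')
for n,m in(('top',mt),('side',ms)):
    z=np.load(n+'0.npz');p=z['p'];P=z['P'];h=cv2.cvtColor(p,cv2.COLOR_RGB2HSV)
    y=cv2.inRange(h,(20,120,100),(35,255,255)); N,l,s,c=cv2.connectedComponentsWithStats(y)
    for i in range(1,N):
        if s[i,4]>5 and 270<c[i][0]<380 and 180<c[i][1]<270: print(n,s[i],c[i].round(1),cast(m,*c[i],.26).round(4),cast(m,*c[i],.215).round(4),np.median(P[l==i],0).round(3))
    red=(cv2.inRange(h,(0,150,80),(8,255,255))|cv2.inRange(h,(172,150,80),(180,255,255)))>0
    roof=red&(abs(P[...,2]-.21)<.006)
    q=P[roof][:,:2].astype(np.float32); r=cv2.minAreaRect(q);print(n,r,np.median(P[roof][:,2]));print(cv2.boxPoints(r))
    rr=cv2.minAreaRect(np.argwhere(cv2.erode(roof.astype(np.uint8),np.ones((3,3)))>0)[:,::-1].astype(np.float32)); print(cv2.boxPoints(rr))
# edges of roof in x-slices
```

```text
top [363 181   3   6   7] [363.9 183.7] [ 0.667  -0.0495  0.26  ] [ 0.6763 -0.0525  0.215 ] [ 0.67  -0.051  0.242]
top [294 221   4   4   7] [295.7 222.6] [0.5796 0.0955 0.26  ] [0.5848 0.0992 0.215 ] [0.581 0.097 0.237]
top [287 228   8   8  42] [291.2 231.6] [0.5598 0.1047 0.26  ] [0.5641 0.1089 0.215 ] [0.559 0.105 0.263]
top [316 244   6   6  29] [318.3 246.7] [0.5287 0.0456 0.26  ] [0.5315 0.047  0.215 ] [0.531 0.048 0.219]
top [357 249   5   6  23] [359.1 251.6] [ 0.5202 -0.0414  0.26  ] [ 0.5226 -0.0441  0.215 ] [ 0.523 -0.044  0.218]
top ((0.653805673122406, -0.009510993957519531), (0.32003527879714966, 0.17521658539772034), 84.58792114257812) 0.21298342689012795
[[ 0.5514954  -0.16055223]
 [ 0.72593087 -0.17707834]
 [ 0.756116    0.14153025]
 [ 0.5816805   0.15805635]]
[[271.2927  223.36584]
 [279.47562 149.71951]
 [418.2073  165.13416]
 [410.02438 238.78049]]
side [289 182   7  15  78] [292.2 189.1] [0.5492 0.0951 0.26  ] [0.5798 0.1292 0.215 ] [0.557 0.103 0.247]
side [298 217   6   7  33] [300.7 219.6] [0.4999 0.0157 0.26  ] [0.5282 0.0462 0.215 ] [0.529 0.048 0.212]
side [324 241   6   7  34] [326.6 243.9] [ 0.4918 -0.0697  0.26  ] [ 0.5196 -0.0433  0.215 ] [ 0.522 -0.042  0.212]
side ((0.6528316140174866, -0.009232684969902039), (0.3234133720397949, 0.17813941836357117), 84.71314239501953) 0.20793733831227978
[[ 0.54924077 -0.16204436]
 [ 0.7266224  -0.17845853]
 [ 0.75642246  0.14357899]
 [ 0.5790408   0.15999316]]
[[290.4901  189.40099]
 [327.47028 144.20296]
 [432.02472 229.74748]
 [395.04456 274.9455 ]]
```

servo_tool --steps '[{"tz": 3,"claw": 4.0},{"tz": 3,"tx": 1,"ty": -1},{"tx": 2,"ty": -2,"yaw": 1},{"tx": 2.5,"ty": -2.5,"yaw": 1},{"tx": 2.5,"ty": -2.5,"yaw": 1},{"tx": 2.5,"ty": -2.5,"yaw": 1},{"tx": 2.5,"ty": -2.5,"yaw": 1},{"tx": 2.5,"ty": -2.5,"yaw": 1},{"tx": 2.5,"ty": -2.5,"yaw": 1},{"tx": 2.5,"ty": -2.5,"yaw": 1},{"tx": 2.5,"ty": -2.5,"yaw": 1},{"tx": 2.5,"ty": -2.5,"yaw": 1},{"tx": 2.5,"ty": -2.5},{"tx": 2.5,"ty": -2.5},{"tx": 2.5,"ty": -2.5},{"tx": 2.5,"ty": -2.5},{"tx": 2.5,"ty": -2.5},{"tx": 2,"ty": -2},{"tx": 0.5,"ty": -1},{}]' --newtons 40

```text
invalid input at $.steps[0]: expected keys tx, ty, tz, yaw, claw
```

servo_tool --steps '[{"tx": 0,"ty": 0,"tz": 3,"yaw": 0,"claw": 4},{"tx": 1,"ty": -1,"tz": 3,"yaw": 0,"claw": 4},{"tx": 2,"ty": -2,"tz": 0,"yaw": 1,"claw": 4},{"tx": 2.5,"ty": -2.5,"tz": 0,"yaw": 1,"claw": 4},{"tx": 2.5,"ty": -2.5,"tz": 0,"yaw": 1,"claw": 4},{"tx": 2.5,"ty": -2.5,"tz": 0,"yaw": 1,"claw": 4},{"tx": 2.5,"ty": -2.5,"tz": 0,"yaw": 1,"claw": 4},{"tx": 2.5,"ty": -2.5,"tz": 0,"yaw": 1,"claw": 4},{"tx": 2.5,"ty": -2.5,"tz": 0,"yaw": 1,"claw": 4},{"tx": 2.5,"ty": -2.5,"tz": 0,"yaw": 1,"claw": 4},{"tx": 2.5,"ty": -2.5,"tz": 0,"yaw": 1,"claw": 4},{"tx": 2.5,"ty": -2.5,"tz": 0,"yaw": 1,"claw": 4},{"tx": 2.5,"ty": -2.5,"tz": 0,"yaw": 0,"claw": 4},{"tx": 2.5,"ty": -2.5,"tz": 0,"yaw": 0,"claw": 4},{"tx": 2.5,"ty": -2.5,"tz": 0,"yaw": 0,"claw": 4},{"tx": 2.5,"ty": -2.5,"tz": 0,"yaw": 0,"claw": 4},{"tx": 2.5,"ty": -2.5,"tz": 0,"yaw": 0,"claw": 4},{"tx": 2,"ty": -2,"tz": 0,"yaw": 0,"claw": 4},{"tx": 0.5,"ty": -1,"tz": 0,"yaw": 0,"claw": 4},{"tx": 0,"ty": 0,"tz": 0,"yaw": 0,"claw": 4}]' --newtons 40

```text
time_s: 2.1
position: [0.5549, 0.1183, 0.3097]
tool_rot: [[-0.995, 0.103, -0.001], [0.103, 0.995, -0.0], [0.001, -0.0, -1.0]]
ft_force: [-0.3, 0.1, -0.2]
grip_width: 0.0402
gripper_force: 0.0
```

Run:
```python
from h import *
p,d,m=shot('wrist','w1.png');P=pts(d,m)
h=cv2.cvtColor(p,cv2.COLOR_RGB2HSV)
y=cv2.inRange(h,(20,120,100),(35,255,255)); N,l,s,c=cv2.connectedComponentsWithStats(y)
for i in range(1,N):
    if s[i,4]>60: q=P[l==i]; k=q[:,2]>q[:,2].max()-.004; print(s[i],c[i].round(),np.median(q[k],0).round(4),q[k].min(0).round(3),q[k].max(0).round(3))
```

```text
[178 207  27  26 487] [191. 220.] [0.4723 0.1273 0.433 ] [0.472 0.127 0.433] [0.472 0.127 0.433]
[ 20 208  35  26 640] [ 37. 221.] [ 0.5215 -0.0411  0.2148] [ 0.516 -0.049  0.213] [ 0.528 -0.035  0.216]
[ 277  257   34   61 1284] [294. 283.] [0.4723 0.1273 0.433 ] [0.472 0.127 0.433] [0.472 0.127 0.433]
```

View pics/w1.png

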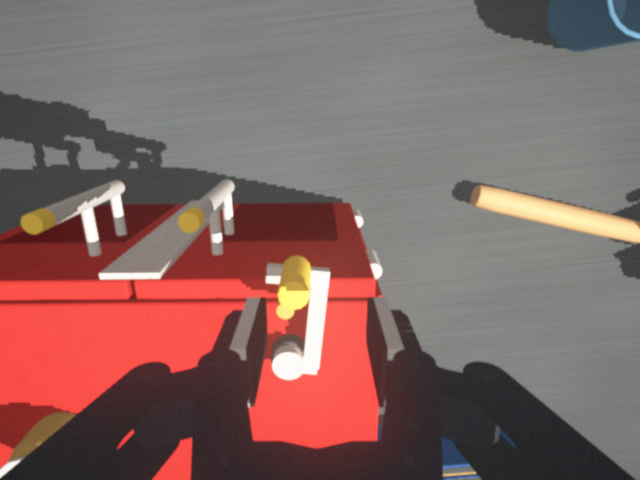

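The wrist view shows the knob with its top at about (296,265), the stud at (285,311), the hook pivot at (288,358) and the handle tops at (190,220) and (37,221).

```bash
cat >> h.py <<'E'
def cast(m,u,v,z):
    f=240/np.tan(np.radians(m['fovy']/2)); r=m['T'][:3,:3]@np.array([(u-m['cx'])/f,(v-m['cy'])/f,1]); o=m['T'][:3,3]
    return (o+r*(z-o[2])/r[2]).round(4)
E
python3 - <<'E'
from h import *
m=env.camera_model('wrist')
for n,u,v,z in(('knobtop',296,270,.26),('stud',285,311,.234),('h1',190,221,.215),('h2',37,221,.215)): print(n,cast(m,u,v,z))
p=cv2.imread('pics/w1.png');h=cv2.cvtColor(p,cv2.COLOR_BGR2HSV)
for v in range(254,322,4): print(v,h[v,270:320:5].tolist()[3:8])
E
```

```text
knobtop [0.5463 0.1108 0.26  ]
stud [0.5819 0.0991 0.234 ]
h1 [0.5292 0.0496 0.215 ]
h2 [ 0.5204 -0.0375  0.215 ]
254 [[2, 166, 135], [3, 170, 135], [5, 165, 136], [4, 162, 134], [2, 164, 137]]
258 [[5, 172, 135], [20, 163, 163], [20, 157, 171], [20, 162, 184], [16, 165, 179]]
262 [[19, 163, 160], [21, 158, 166], [21, 158, 169], [20, 165, 189], [22, 160, 230]]
266 [[20, 161, 163], [20, 160, 169], [20, 161, 170], [20, 163, 191], [22, 162, 234]]
270 [[20, 160, 166], [21, 160, 169], [20, 161, 171], [20, 161, 203], [23, 157, 240]]
274 [[20, 161, 168], [21, 158, 169], [20, 154, 175], [20, 163, 196], [24, 158, 244]]
278 [[20, 158, 170], [21, 161, 171], [20, 155, 173], [20, 157, 169], [24, 158, 243]]
282 [[20, 161, 174], [21, 154, 192], [21, 161, 192], [21, 159, 175], [23, 158, 239]]
286 [[21, 161, 215], [20, 159, 197], [21, 159, 200], [20, 158, 200], [20, 160, 180]]
290 [[28, 139, 255], [22, 163, 229], [22, 160, 232], [22, 159, 232], [22, 160, 234]]
294 [[30, 127, 255], [30, 126, 255], [30, 122, 255], [30, 117, 255], [30, 112, 255]]
298 [[30, 126, 255], [30, 124, 255], [30, 121, 255], [30, 120, 255], [30, 116, 255]]
302 [[30, 125, 255], [30, 122, 255], [30, 123, 255], [30, 117, 255], [30, 115, 255]]
306 [[29, 129, 255], [30, 123, 255], [30, 123, 255], [30, 120, 255], [8, 168, 181]]
310 [[26, 109, 255], [26, 117, 255], [13, 165, 204], [5, 165, 164], [4, 160, 164]]
314 [[26, 110, 255], [26, 116, 254], [3, 165, 162], [3, 163, 161], [4, 161, 163]]
318 [[22, 124, 254], [11, 156, 209], [3, 160, 163], [3, 163, 163], [4, 164, 162]]
```

Run:
```python
from h import *
m=env.camera_model('wrist')
p=cv2.imread('pics/w1.png');h=cv2.cvtColor(p,cv2.COLOR_BGR2HSV)
y=cv2.inRange(h,(20,80,215),(35,255,255)); N,l,s,c=cv2.connectedComponentsWithStats(y)
for i in range(1,N):
    if s[i,4]>40: print(s[i],c[i].round(),cast(m,*c[i],.26),cast(m,*c[i],.215))
```

```text
[ 479  190  161   51 1633] [565. 216.] [0.5324 0.2348 0.26  ] [0.5482 0.2625 0.215 ]
[277 260  34  59 899] [294. 295.] [0.5594 0.1083 0.26  ] [0.5821 0.1032 0.215 ]
```

servo_tool --steps '[{"tx": 0.45,"ty": -1.2,"tz": -1,"yaw": 0,"claw": 4},{"tx": 0,"ty": 0,"tz": -1.5,"yaw": 0,"claw": 4},{"tx": 0,"ty": 0,"tz": -1.5,"yaw": 0,"claw": 4},{"tx": 0,"ty": 0,"tz": -1.4,"yaw": 0,"claw": 4},{"tx": 0,"ty": 0,"tz": 0,"yaw": 0,"claw": 4},{"tx": 0,"ty": 0,"tz": 0,"yaw": 0,"claw": 1},{"tx": 0,"ty": 0,"tz": 0,"yaw": 0,"claw": 1},{"tx": 0,"ty": 0,"tz": 0,"yaw": 0,"claw": 1},{"tx": 0,"ty": 0,"tz": 0,"yaw": 0,"claw": 1},{"tx": 0,"ty": 0,"tz": 0,"yaw": 0,"claw": 1},{"tx": 0,"ty": 0,"tz": 0,"yaw": 0,"claw": 1}]' --newtons 30

```text
time_s: 3.25
position: [0.5593, 0.1073, 0.2571]
tool_rot: [[-0.995, 0.101, 0.001], [0.101, 0.995, 0.0], [-0.001, 0.0, -1.0]]
ft_force: [-2.3, 1.3, 6.5]
grip_width: 0.0145
gripper_force: 29.8
```

servo_tool --steps '[{"tx": 0.1,"ty": 0.45,"tz": 0.1,"yaw": 0,"claw": 1},{"tx": 0.15,"ty": 0.45,"tz": 0,"yaw": 0,"claw": 1},{"tx": 0.2,"ty": 0.45,"tz": 0,"yaw": 0,"claw": 1},{"tx": 0.2,"ty": 0.45,"tz": 0,"yaw": 0,"claw": 1},{"tx": 0.25,"ty": 0.4,"tz": 0,"yaw": 0,"claw": 1},{"tx": 0.3,"ty": 0.4,"tz": 0,"yaw": 0,"claw": 1},{"tx": 0.3,"ty": 0.4,"tz": 0,"yaw": 0,"claw": 1},{"tx": 0.35,"ty": 0.35,"tz": 0,"yaw": 0,"claw": 1},{"tx": 0,"ty": 0,"tz": 0,"yaw": 0,"claw": 1}]'

```text
time_s: 4.15
position: [0.5782, 0.1412, 0.2572]
tool_rot: [[-0.995, 0.101, 0.0], [0.101, 0.995, 0.0], [-0.0, 0.0, -1.0]]
ft_force: [-1.9, -1.7, 1.9]
grip_width: 0.0149
gripper_force: 29.7
```

servo_tool --steps '[{"tx": 0.35,"ty": 0.3,"tz": 0,"yaw": 0,"claw": 1},{"tx": 0.4,"ty": 0.3,"tz": 0,"yaw": 0,"claw": 1},{"tx": 0.4,"ty": 0.25,"tz": 0,"yaw": 0,"claw": 1},{"tx": 0.4,"ty": 0.25,"tz": 0,"yaw": 0,"claw": 1},{"tx": 0.45,"ty": 0.2,"tz": 0,"yaw": 0,"claw": 1},{"tx": 0.45,"ty": 0.15,"tz": 0,"yaw": 0,"claw": 1},{"tx": 0.45,"ty": 0.1,"tz": 0,"yaw": 0,"claw": 1},{"tx": 0,"ty": 0,"tz": 0,"yaw": 0,"claw": 1}]'

```text
time_s: 4.95
position: [0.6077, 0.1564, 0.2573]
tool_rot: [[-0.995, 0.101, 0.002], [0.101, 0.995, 0.0], [-0.002, 0.001, -1.0]]
ft_force: [1.6, -2.9, 0.8]
grip_width: 0.0146
gripper_force: 29.6
```

servo_tool --steps '[{"tx": 0,"ty": 0,"tz": 0,"yaw": 0,"claw": 4.5},{"tx": 0,"ty": 0,"tz": 0,"yaw": 0,"claw": 4.5},{"tx": 0,"ty": 0,"tz": 0,"yaw": 0,"claw": 4.5},{"tx": 0,"ty": 0,"tz": 1.5,"yaw": 0,"claw": 4.5},{"tx": 0,"ty": 0,"tz": 2,"yaw": 0,"claw": 4.5},{"tx": 0,"ty": 0,"tz": 2,"yaw": 0,"claw": 4.5},{"tx": -2,"ty": -2.5,"tz": 0,"yaw": 0,"claw": 4.5},{"tx": -2.5,"ty": -3,"tz": 0,"yaw": 0,"claw": 4.5},{"tx": -2.5,"ty": -3,"tz": 0,"yaw": 0,"claw": 4.5},{"tx": -0.8,"ty": -2.4,"tz": 0,"yaw": 0,"claw": 4.5},{"tx": 0,"ty": 0,"tz": 0,"yaw": 0,"claw": 4.5},{"tx": 0,"ty": 0,"tz": 0,"yaw": 0,"claw": 4.5}]'

```text
time_s: 6.15
position: [0.5289, 0.0473, 0.3126]
tool_rot: [[-0.995, 0.102, 0.001], [0.102, 0.995, 0.0], [-0.001, 0.001, -1.0]]
ft_force: [-0.4, 0.3, -0.1]
grip_width: 0.0447
gripper_force: 0.0
```

Run:
```python
from h import *
print(env.observe()['position'].round(4) if hasattr(env.observe()['position'],'round') else env.observe()['position'])
for n in('wrist','side'):
    p,d,m=shot(n,n+'2.png');h=cv2.cvtColor(p,cv2.COLOR_RGB2HSV)
    y=cv2.inRange(h,(18,100,100),(35,255,255)); N,l,s,c=cv2.connectedComponentsWithStats(y)
    for i in range(1,N):
        if s[i,4]>25: print(n,s[i],c[i].round(),cast(m,*c[i],.25),cast(m,*c[i],.21))
```

```text
[0.5289 0.0473 0.3126]
wrist [306 235  22  26 459] [316. 248.] [0.5153 0.0491 0.25  ] [0.5302 0.0476 0.21  ]
wrist [154 236  29  27 546] [168. 249.] [ 0.5085 -0.0247  0.25  ] [ 0.522  -0.0421  0.21  ]
wrist [ 492  345   54   54 1070] [518. 367.] [0.5972 0.1533 0.25  ] [0.6298 0.1742 0.21  ]
wrist [151 440  36  40 608] [174. 463.] [ 0.6465 -0.052   0.25  ] [ 0.6896 -0.0753  0.21  ]
side [334 132  58  38 111] [363. 151.] [0.7648 0.082  0.25  ] [0.8006 0.1115 0.21  ]
side [298 216   6   9  40] [301. 220.] [0.506  0.0222 0.25  ] [0.5311 0.0492 0.21  ]
side [324 240   7   9  47] [327. 244.] [ 0.4979 -0.0643  0.25  ] [ 0.5226 -0.0409  0.21  ]
```

View pics/wrist2.png

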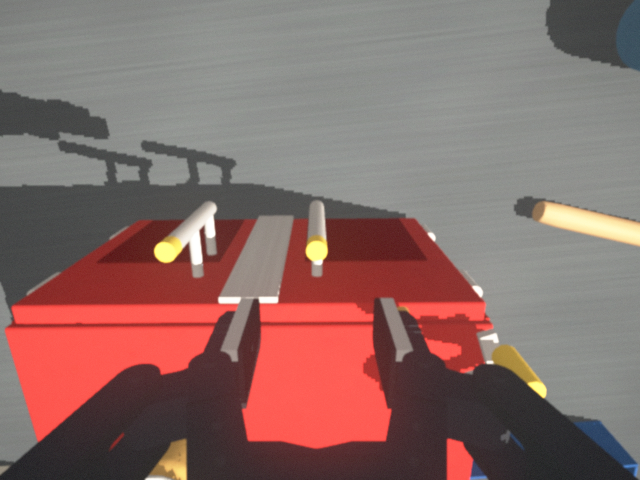

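The wrist view shows the hook swung aside, with its knob at (518,367). The latched leaf's bar top at (316,248) sits between the jaw planes, so I descend and pinch it.

servo_tool --steps '[{"tx": 0.15,"ty": 0,"tz": -2,"yaw": 0,"claw": 4.5},{"tx": 0,"ty": 0,"tz": -2,"yaw": 0,"claw": 4.5},{"tx": 0,"ty": 0,"tz": -2,"yaw": 0,"claw": 4.5},{"tx": 0,"ty": 0,"tz": -2,"yaw": 0,"claw": 4.5},{"tx": 0,"ty": 0,"tz": -1.5,"yaw": 0,"claw": 4.5},{"tx": 0,"ty": 0,"tz": -1.5,"yaw": 0,"claw": 4.5},{"tx": 0,"ty": 0,"tz": 0,"yaw": 0,"claw": 4.5},{"tx": 0,"ty": 0,"tz": 0,"yaw": 0,"claw": 0.6},{"tx": 0,"ty": 0,"tz": 0,"yaw": 0,"claw": 0.6},{"tx": 0,"ty": 0,"tz": 0,"yaw": 0,"claw": 0.6},{"tx": 0,"ty": 0,"tz": 0,"yaw": 0,"claw": 0.6},{"tx": 0,"ty": 0,"tz": 0,"yaw": 0,"claw": 0.6},{"tx": 0,"ty": 0,"tz": 0,"yaw": 0,"claw": 0.6}]' --newtons 35

```text
time_s: 7.55
position: [0.5306, 0.0471, 0.2032]
tool_rot: [[-0.995, 0.101, 0.002], [0.101, 0.995, -0.0], [-0.002, -0.0, -1.0]]
ft_force: [-0.6, -0.5, 5.5]
grip_width: 0.0108
gripper_force: 34.6
```

```bash
cat > arc.py <<'E'
from h import *
ps=-.0946;C=np.array([.660,-.0107]);X=np.array([np.cos(ps),np.sin(ps)]);Y=np.array([-X[1],X[0]])
def path(side,p0,th1,n):
    H=C-.087*X+side*.155*Y; r=np.asarray(p0)-H
    # measured radius and start angle; side +1 opens clockwise
    a0=np.arctan2(r[1],r[0]);sh=np.arctan2((C-.134*X+side*.045*Y-H)[1],(C-.134*X+side*.045*Y-H)[0])
    t0=-side*(a0-sh);R=np.hypot(*r);print('H',H.round(4),'R',R.round(4),'t0',t0.round(3))
    th=np.linspace(t0,th1,n+1);Rn=np.linspace(R,.1196,n+1);a=a0-side*(th-t0)
    P=H+Rn[:,None]*np.c_[np.cos(a),np.sin(a)]; print((np.diff(P,axis=0)*100).round(2).tolist(),P[-1])
E
python3 - <<'E'
from arc import *
path(1,env.observe()['position'][:2],1.72,40)
E
```

```text
H [0.588  0.1518] R 0.1194 t0 0.003
[[-0.44, 0.26], [-0.43, 0.27], [-0.42, 0.29], [-0.41, 0.31], [-0.39, 0.33], [-0.38, 0.34], [-0.36, 0.36], [-0.35, 0.38], [-0.33, 0.39], [-0.32, 0.4], [-0.3, 0.42], [-0.28, 0.43], [-0.26, 0.44], [-0.24, 0.45], [-0.22, 0.46], [-0.2, 0.47], [-0.18, 0.48], [-0.16, 0.49], [-0.14, 0.49], [-0.12, 0.5], [-0.1, 0.5], [-0.08, 0.51], [-0.05, 0.51], [-0.03, 0.51], [-0.01, 0.51], [0.01, 0.51], [0.03, 0.51], [0.06, 0.51], [0.08, 0.51], [0.1, 0.5], [0.12, 0.5], [0.14, 0.49], [0.16, 0.49], [0.18, 0.48], [0.2, 0.47], [0.22, 0.46], [0.24, 0.45], [0.26, 0.44], [0.28, 0.43], [0.3, 0.42]] [0.49264492 0.22397625]
```

servo_tool --steps '[{"tx": -0.44,"ty": 0.26,"tz": 0,"yaw": 0,"claw": 0.6},{"tx": -0.43,"ty": 0.27,"tz": 0,"yaw": 0,"claw": 0.6},{"tx": -0.42,"ty": 0.29,"tz": 0,"yaw": 0,"claw": 0.6},{"tx": -0.41,"ty": 0.31,"tz": 0,"yaw": 0,"claw": 0.6},{"tx": -0.39,"ty": 0.33,"tz": 0,"yaw": 0,"claw": 0.6},{"tx": -0.38,"ty": 0.34,"tz": 0,"yaw": 0,"claw": 0.6},{"tx": -0.36,"ty": 0.36,"tz": 0,"yaw": 0,"claw": 0.6},{"tx": -0.35,"ty": 0.38,"tz": 0,"yaw": 0,"claw": 0.6},{"tx": -0.33,"ty": 0.39,"tz": 0,"yaw": 0,"claw": 0.6},{"tx": -0.32,"ty": 0.4,"tz": 0,"yaw": 0,"claw": 0.6}]'

```text
time_s: 8.55
position: [0.4911, 0.0793, 0.2031]
tool_rot: [[-0.995, 0.102, -0.001], [0.102, 0.995, -0.003], [0.001, -0.003, -1.0]]
ft_force: [-6.7, -9.9, 9.5]
grip_width: 0.0108
gripper_force: 35.2
```

servo_tool --steps '[{"tx": -0.3,"ty": 0.42,"tz": 0,"yaw": -2,"claw": 0.6},{"tx": -0.28,"ty": 0.43,"tz": 0,"yaw": -2,"claw": 0.6},{"tx": -0.26,"ty": 0.44,"tz": 0,"yaw": -2,"claw": 0.6},{"tx": -0.24,"ty": 0.45,"tz": 0,"yaw": -2,"claw": 0.6},{"tx": -0.22,"ty": 0.46,"tz": 0,"yaw": -2,"claw": 0.6},{"tx": -0.2,"ty": 0.47,"tz": 0,"yaw": -2,"claw": 0.6},{"tx": -0.18,"ty": 0.48,"tz": 0,"yaw": -2,"claw": 0.6},{"tx": -0.16,"ty": 0.49,"tz": 0,"yaw": -2,"claw": 0.6},{"tx": -0.14,"ty": 0.49,"tz": 0,"yaw": -2,"claw": 0.6},{"tx": -0.12,"ty": 0.5,"tz": 0,"yaw": -2,"claw": 0.6}]'

```text
time_s: 9.55
position: [0.469, 0.1263, 0.203]
tool_rot: [[-0.899, 0.437, -0.004], [0.437, 0.899, -0.002], [0.003, -0.003, -1.0]]
ft_force: [-13.8, -5.6, 15.3]
grip_width: 0.0105
gripper_force: 35.7
```

servo_tool --steps '[{"tx": -0.2,"ty": 0.5,"tz": 0.05,"yaw": -2,"claw": 0.6},{"tx": -0.18,"ty": 0.51,"tz": 0.05,"yaw": -2,"claw": 0.6},{"tx": -0.1,"ty": 0.51,"tz": 0,"yaw": -2,"claw": 0.6},{"tx": -0.03,"ty": 0.51,"tz": 0,"yaw": -2,"claw": 0.6},{"tx": -0.01,"ty": 0.51,"tz": 0,"yaw": -2,"claw": 0.6},{"tx": 0.01,"ty": 0.51,"tz": 0,"yaw": -2,"claw": 0.6},{"tx": 0.03,"ty": 0.51,"tz": 0,"yaw": -2,"claw": 0.6},{"tx": 0.06,"ty": 0.51,"tz": 0,"yaw": -2,"claw": 0.6},{"tx": 0.08,"ty": 0.51,"tz": 0,"yaw": -2,"claw": 0.6},{"tx": 0.1,"ty": 0.5,"tz": 0,"yaw": -2,"claw": 0.6}]'

```text
time_s: 10.55
position: [0.4683, 0.1774, 0.2032]
tool_rot: [[-0.696, 0.718, -0.001], [0.718, 0.696, -0.001], [-0.0, -0.001, -1.0]]
ft_force: [1.0, -4.0, 0.7]
grip_width: 0.0106
gripper_force: 34.8
```

servo_tool --steps '[{"tx": 0.12,"ty": 0.5,"tz": 0,"yaw": -2,"claw": 0.6},{"tx": 0.14,"ty": 0.49,"tz": 0,"yaw": -2,"claw": 0.6},{"tx": 0.16,"ty": 0.49,"tz": 0,"yaw": -2,"claw": 0.6},{"tx": 0.18,"ty": 0.48,"tz": 0,"yaw": -2,"claw": 0.6},{"tx": 0.2,"ty": 0.47,"tz": 0,"yaw": -2,"claw": 0.6},{"tx": 0.22,"ty": 0.46,"tz": 0,"yaw": -2,"claw": 0.6},{"tx": 0.24,"ty": 0.45,"tz": 0,"yaw": -2,"claw": 0.6},{"tx": 0.26,"ty": 0.44,"tz": 0,"yaw": -2,"claw": 0.6},{"tx": 0.28,"ty": 0.43,"tz": 0,"yaw": -2,"claw": 0.6},{"tx": 0.3,"ty": 0.42,"tz": 0,"yaw": -2,"claw": 0.6},{"tx": 0,"ty": 0,"tz": 0,"yaw": 0,"claw": 0.6},{"tx": 0,"ty": 0,"tz": 0,"yaw": 0,"claw": 0.6}]'

```text
time_s: 11.75
position: [0.4887, 0.2244, 0.2032]
tool_rot: [[-0.411, 0.912, -0.002], [0.912, 0.411, 0.001], [0.002, -0.001, -1.0]]
ft_force: [-5.6, 3.0, 2.1]
grip_width: 0.0106
gripper_force: 35.0
```

servo_tool --steps '[{"tx": 0,"ty": 0,"tz": 0,"yaw": 0,"claw": 3.5},{"tx": 0,"ty": 0,"tz": 0,"yaw": 0,"claw": 3.5},{"tx": 0,"ty": 0,"tz": 0,"yaw": 0,"claw": 3.5},{"tx": 0,"ty": 0,"tz": 1.5,"yaw": 0,"claw": 3.5},{"tx": 0,"ty": 0,"tz": 2.5,"yaw": 0,"claw": 3.5},{"tx": 0,"ty": 0,"tz": 3.5,"yaw": 0,"claw": 3.5},{"tx": 0,"ty": 0,"tz": 3.5,"yaw": 0,"claw": 4.5},{"tx": 0,"ty": -2.5,"tz": 0,"yaw": 6,"claw": 4.5},{"tx": 0.3,"ty": -2.5,"tz": 0,"yaw": 6,"claw": 4.5},{"tx": 0.4,"ty": -2.5,"tz": 0,"yaw": 6,"claw": 4.5},{"tx": 0.4,"ty": -2.5,"tz": 0,"yaw": 6,"claw": 4.5},{"tx": 0.4,"ty": -2.5,"tz": 0,"yaw": 6,"claw": 4.5},{"tx": 0.4,"ty": -2.5,"tz": 0,"yaw": 6,"claw": 4.5},{"tx": 0.4,"ty": -2.5,"tz": 0,"yaw": 6,"claw": 4.5},{"tx": 0.4,"ty": -2.5,"tz": 0,"yaw": 6,"claw": 4.5},{"tx": 0.3,"ty": -2.5,"tz": 0,"yaw": 6,"claw": 4.5},{"tx": 0.3,"ty": -2.5,"tz": 0,"yaw": 6,"claw": 4.5},{"tx": 0,"ty": -1.7,"tz": 0,"yaw": 0,"claw": 4.5},{"tx": 0,"ty": 0,"tz": 0,"yaw": 0,"claw": 4.5},{"tx": 0,"ty": 0,"tz": 0,"yaw": 0,"claw": 4.5}]'

```text
time_s: 13.75
position: [0.5225, -0.0431, 0.3133]
tool_rot: [[-0.995, 0.102, -0.0], [0.102, 0.995, 0.0], [0.0, 0.0, -1.0]]
ft_force: [0.5, 0.4, -0.0]
grip_width: 0.0448
gripper_force: 0.0
```

Run:
```python
from h import *
print(env.observe()['position'].round(4))
for n in('wrist','top'):
    p,d,m=shot(n,n+'3.png');h=cv2.cvtColor(p,cv2.COLOR_RGB2HSV)
    y=cv2.inRange(h,(18,100,100),(35,255,255)); N,l,s,c=cv2.connectedComponentsWithStats(y)
    for i in range(1,N):
        if s[i,4]>15: print(n,s[i],c[i].round(),cast(m,*c[i],.25),cast(m,*c[i],.21))
```

```text
[ 0.5225 -0.0431  0.3133]
wrist [307 231  22  26 189] [317. 240.] [ 0.5051 -0.0405  0.25  ] [ 0.5191 -0.0418  0.21  ]
wrist [637 347   3  10  20] [638. 352.] [0.5879 0.1283 0.25  ] [0.6196 0.1632 0.21  ]
wrist [319 436  11  10  67] [324. 442.] [ 0.6332 -0.0495  0.25  ] [ 0.6747 -0.0528  0.21  ]
top [204  90  94   5 376] [251.  92.] [0.8726 0.2044 0.25  ] [0.8892 0.2122 0.21  ]
top [ 55 142  42  37 441] [ 75. 166.] [0.6965 0.5893 0.25  ] [0.7059 0.613  0.21  ]
top [ 61 178  43  22 398] [ 82. 188.] [0.647  0.5702 0.25  ] [0.6543 0.593  0.21  ]
top [363 181  18  10  40] [370. 188.] [ 0.6602 -0.0636  0.25  ] [ 0.668  -0.0669  0.21  ]
top [166 203  66  28 217] [198. 216.] [0.5907 0.3109 0.25  ] [0.5957 0.323  0.21  ]
top [264 205  10  10  61] [269. 209.] [0.6083 0.1564 0.25  ] [0.614  0.1622 0.21  ]
top [263 242   6   4  19] [265. 244.] [0.5335 0.1607 0.25  ] [0.5361 0.1666 0.21  ]
top [237 261   7   6  34] [240. 263.] [0.4896 0.2135 0.25  ] [0.4905 0.2216 0.21  ]
```

View pics/wrist3.png

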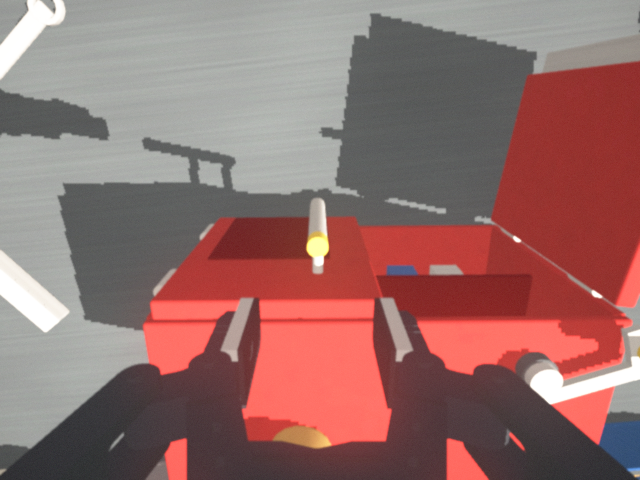

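The wrist view shows the latched leaf standing open on the right (near (570,180)), the hook aside (pivot at (540,370), arm pointing out over the side), and the second bar top at (317,244), centred between the jaws.

servo_tool --steps '[{"tx": -0.1,"ty": 0.05,"tz": -2,"yaw": 0,"claw": 4.5},{"tx": 0,"ty": 0,"tz": -2,"yaw": 0,"claw": 4.5},{"tx": 0,"ty": 0,"tz": -2,"yaw": 0,"claw": 4.5},{"tx": 0,"ty": 0,"tz": -2,"yaw": 0,"claw": 4.5},{"tx": 0,"ty": 0,"tz": -1.5,"yaw": 0,"claw": 4.5},{"tx": 0,"ty": 0,"tz": -1.5,"yaw": 0,"claw": 4.5},{"tx": 0,"ty": 0,"tz": 0,"yaw": 0,"claw": 4.5},{"tx": 0,"ty": 0,"tz": 0,"yaw": 0,"claw": 0.6},{"tx": 0,"ty": 0,"tz": 0,"yaw": 0,"claw": 0.6},{"tx": 0,"ty": 0,"tz": 0,"yaw": 0,"claw": 0.6},{"tx": 0,"ty": 0,"tz": 0,"yaw": 0,"claw": 0.6},{"tx": 0,"ty": 0,"tz": 0,"yaw": 0,"claw": 0.6},{"tx": 0,"ty": 0,"tz": 0,"yaw": 0,"claw": 0.6}]' --newtons 35

```text
time_s: 15.15
position: [0.5219, -0.0425, 0.2043]
tool_rot: [[-0.995, 0.101, 0.002], [0.101, 0.995, -0.0], [-0.002, -0.0, -1.0]]
ft_force: [-0.6, 2.3, 6.5]
grip_width: 0.0108
gripper_force: 34.3
```

```bash
sed -i 's/C=np.array(\[.660,-.0107\])/C=np.array([.6585,-.0107])/' arc.py
python3 - <<'E'
from arc import *
path(-1,env.observe()['position'][:2],1.72,40)
E
```

```text
H [ 0.5572 -0.1568] R 0.1196 t0 -0.009
[[-0.49, -0.16], [-0.48, -0.18], [-0.47, -0.21], [-0.47, -0.23], [-0.46, -0.25], [-0.44, -0.26], [-0.43, -0.28], [-0.42, -0.3], [-0.41, -0.32], [-0.39, -0.34], [-0.38, -0.35], [-0.36, -0.37], [-0.34, -0.39], [-0.33, -0.4], [-0.31, -0.41], [-0.29, -0.43], [-0.27, -0.44], [-0.25, -0.45], [-0.23, -0.46], [-0.21, -0.47], [-0.19, -0.48], [-0.17, -0.49], [-0.15, -0.49], [-0.13, -0.5], [-0.11, -0.51], [-0.09, -0.51], [-0.06, -0.51], [-0.04, -0.52], [-0.02, -0.52], [0.0, -0.52], [0.02, -0.52], [0.05, -0.51], [0.07, -0.51], [0.09, -0.51], [0.11, -0.5], [0.13, -0.5], [0.16, -0.49], [0.18, -0.49], [0.2, -0.48], [0.22, -0.47]] [ 0.44999505 -0.20971344]
```

servo_tool --steps '[{"tx": -0.49,"ty": -0.16,"tz": 0,"yaw": 0,"claw": 0.6},{"tx": -0.48,"ty": -0.18,"tz": 0,"yaw": 1,"claw": 0.6},{"tx": -0.47,"ty": -0.21,"tz": 0,"yaw": 2,"claw": 0.6},{"tx": -0.47,"ty": -0.23,"tz": 0,"yaw": 2,"claw": 0.6},{"tx": -0.46,"ty": -0.25,"tz": 0,"yaw": 2,"claw": 0.6},{"tx": -0.44,"ty": -0.26,"tz": 0,"yaw": 2,"claw": 0.6},{"tx": -0.43,"ty": -0.28,"tz": 0,"yaw": 2,"claw": 0.6},{"tx": -0.42,"ty": -0.3,"tz": 0,"yaw": 2,"claw": 0.6},{"tx": -0.41,"ty": -0.32,"tz": 0,"yaw": 2,"claw": 0.6},{"tx": -0.39,"ty": -0.34,"tz": 0,"yaw": 2,"claw": 0.6}]'

```text
time_s: 16.15
position: [0.4775, -0.0681, 0.2043]
tool_rot: [[-0.981, -0.196, 0.003], [-0.196, 0.981, -0.001], [-0.003, -0.001, -1.0]]
ft_force: [3.1, 1.2, 6.1]
grip_width: 0.0112
gripper_force: 34.3
```

servo_tool --steps '[{"tx": -0.38,"ty": -0.35,"tz": 0,"yaw": 2,"claw": 0.6},{"tx": -0.36,"ty": -0.37,"tz": 0,"yaw": 2,"claw": 0.6},{"tx": -0.34,"ty": -0.39,"tz": 0,"yaw": 2,"claw": 0.6},{"tx": -0.33,"ty": -0.4,"tz": 0,"yaw": 2,"claw": 0.6},{"tx": -0.31,"ty": -0.41,"tz": 0,"yaw": 2,"claw": 0.6},{"tx": -0.29,"ty": -0.43,"tz": 0,"yaw": 2,"claw": 0.6},{"tx": -0.27,"ty": -0.44,"tz": 0,"yaw": 2,"claw": 0.6},{"tx": -0.25,"ty": -0.45,"tz": 0,"yaw": 2,"claw": 0.6},{"tx": -0.23,"ty": -0.46,"tz": 0,"yaw": 2,"claw": 0.6},{"tx": -0.21,"ty": -0.47,"tz": 0,"yaw": 2,"claw": 0.6}]'

```text
time_s: 17.15
position: [0.4478, -0.1098, 0.2042]
tool_rot: [[-0.854, -0.52, 0.002], [-0.52, 0.854, -0.001], [-0.002, -0.002, -1.0]]
ft_force: [1.9, 1.2, 6.0]
grip_width: 0.011
gripper_force: 34.4
```

servo_tool --steps '[{"tx": -0.19,"ty": -0.48,"tz": 0,"yaw": 2,"claw": 0.6},{"tx": -0.17,"ty": -0.49,"tz": 0,"yaw": 2,"claw": 0.6},{"tx": -0.15,"ty": -0.49,"tz": 0,"yaw": 2,"claw": 0.6},{"tx": -0.13,"ty": -0.5,"tz": 0,"yaw": 2,"claw": 0.6},{"tx": -0.11,"ty": -0.51,"tz": 0,"yaw": 2,"claw": 0.6},{"tx": -0.09,"ty": -0.51,"tz": 0,"yaw": 2,"claw": 0.6},{"tx": -0.06,"ty": -0.51,"tz": 0,"yaw": 2,"claw": 0.6},{"tx": -0.04,"ty": -0.52,"tz": 0,"yaw": 2,"claw": 0.6},{"tx": -0.02,"ty": -0.52,"tz": 0,"yaw": 2,"claw": 0.6},{"tx": 0,"ty": -0.52,"tz": 0,"yaw": 2,"claw": 0.6}]'

```text
time_s: 18.15
position: [0.4475, -0.1181, 0.2012]
tool_rot: [[-0.665, -0.745, -0.049], [-0.744, 0.667, -0.032], [0.057, 0.015, -0.998]]
ft_force: [-71.3, 21.9, 52.5]
grip_width: 0.0109
gripper_force: 47.0
```

Run:
```python
from h import *
s=env.observe()
for k in('time_s','q','joint_efforts','position','ft_force','wrist_torque'): print(k,np.round(s[k],3))
shot('side','side4.png')
p,d,m=shot('wrist','wrist4.png')
```

```text
time_s 18.15
q [ -27.925   16.746   91.013   -3.082   73.874 -165.221]
joint_efforts [-2.5000e+00 -1.3564e+01 -3.8482e+01  3.1340e+00 -1.6645e+01 -3.7000e-02]
position [ 0.447 -0.118  0.201]
ft_force [-71.345  21.911  52.478]
wrist_torque [ 3.275 11.123 -0.603]
```

View pics/side4.png

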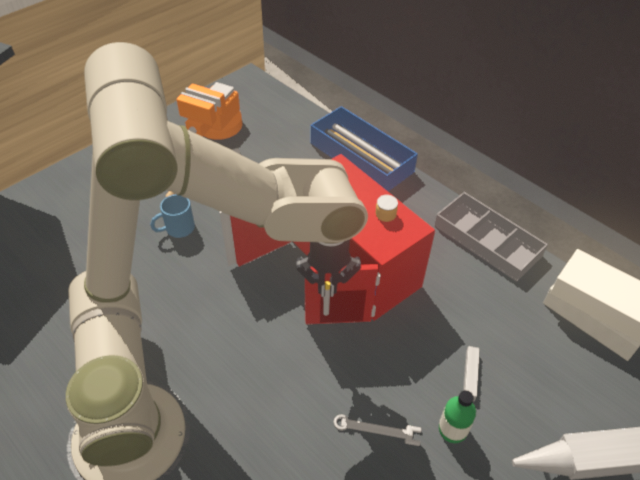

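View pics/wrist4.png

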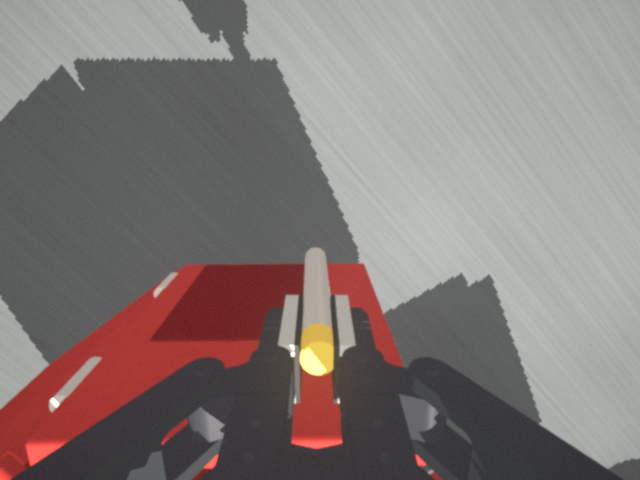

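The side and wrist views show the second leaf part open with the bar top (317,350) still pinched, and nothing touching it. The last joint has hit its -165° limit because I turned the tool along with the leaf, and that is what tilted the wrist. I'll back out by reversing those rows gently.

servo_tool --steps '[{"tx": 0,"ty": 0.1,"tz": 0,"yaw": -2,"claw": 0.6},{"tx": 0.02,"ty": 0.2,"tz": 0,"yaw": -2,"claw": 0.6}]'

```text
time_s: 18.45
position: [0.4485, -0.1148, 0.2013]
tool_rot: [[-0.717, -0.696, -0.048], [-0.695, 0.718, -0.03], [0.056, 0.012, -0.998]]
ft_force: [-51.1, 19.9, 33.6]
grip_width: 0.0107
gripper_force: 42.5
```

servo_tool --steps '[{"tx": 0,"ty": 0,"tz": 0,"yaw": -3,"claw": 0.6},{"tx": 0,"ty": 0,"tz": 0,"yaw": -3,"claw": 0.6}]'

```text
time_s: 18.65
position: [0.4485, -0.1146, 0.2013]
tool_rot: [[-0.786, -0.616, -0.053], [-0.616, 0.787, -0.027], [0.058, 0.011, -0.998]]
ft_force: [-52.7, 20.5, 36.3]
grip_width: 0.0109
gripper_force: 42.6
```

Run:
```python
from h import *
s=env.observe()
for k in('time_s','q','joint_efforts','position','wrist_torque','tool_rot'): print(k,np.round(s[k],3))
```

```text
time_s 18.65
q [ -27.567   16.863   90.823   -2.873   74.291 -154.814]
joint_efforts [ -3.507 -17.42  -35.175   1.393 -13.689  -0.477]
position [ 0.448 -0.115  0.201]
wrist_torque [ 3.214  8.253 -0.113]
tool_rot [[-0.786 -0.616 -0.053]
 [-0.616  0.787 -0.027]
 [ 0.058  0.011 -0.998]]
```

servo_tool --steps '[{"tx": -0.1,"ty": 0.05,"tz": 0.1,"yaw": 0,"claw": 0.6},{"tx": -0.1,"ty": 0.05,"tz": 0.1,"yaw": 0,"claw": 0.6},{"tx": 0,"ty": 0,"tz": 0,"yaw": 0,"claw": 0.6}]'

```text
time_s: 18.95
position: [0.4484, -0.1145, 0.2015]
tool_rot: [[-0.785, -0.618, -0.049], [-0.617, 0.786, -0.028], [0.056, 0.009, -0.998]]
ft_force: [-36.6, 14.3, 10.8]
grip_width: 0.0108
gripper_force: 39.2
```

servo_tool --steps '[{"tx": -0.15,"ty": 0.05,"tz": 0.1,"yaw": 0,"claw": 0.6},{"tx": -0.15,"ty": 0.05,"tz": 0,"yaw": 0,"claw": 0.6},{"tx": -0.1,"ty": 0.05,"tz": 0,"yaw": 0,"claw": 0.6},{"tx": 0,"ty": 0,"tz": 0,"yaw": 0,"claw": 0.6}]'

```text
time_s: 19.35
position: [0.4481, -0.1145, 0.2017]
tool_rot: [[-0.786, -0.617, -0.04], [-0.617, 0.787, -0.03], [0.05, 0.001, -0.999]]
ft_force: [-14.4, 6.8, -11.8]
grip_width: 0.0106
gripper_force: 36.1
```

Run:
```python
from arc import *
path(-1,env.observe()['position'][:2],1.74,24)
```

```text
H [ 0.5572 -0.1568] R 0.1171 t0 0.892
[[-0.15, -0.38], [-0.14, -0.39], [-0.13, -0.4], [-0.11, -0.4], [-0.1, -0.4], [-0.08, -0.41], [-0.07, -0.41], [-0.05, -0.41], [-0.04, -0.42], [-0.02, -0.42], [-0.01, -0.42], [0.0, -0.42], [0.02, -0.42], [0.03, -0.42], [0.05, -0.42], [0.06, -0.41], [0.08, -0.41], [0.09, -0.41], [0.11, -0.41], [0.12, -0.4], [0.14, -0.4], [0.15, -0.39], [0.16, -0.39], [0.18, -0.38]] [ 0.45107491 -0.21184777]
```

servo_tool --steps '[{"tx": -0.2,"ty": -0.38,"tz": -0.05,"yaw": -1,"claw": 0.6},{"tx": -0.19,"ty": -0.39,"tz": 0,"yaw": -1,"claw": 0.6},{"tx": -0.17,"ty": -0.4,"tz": 0,"yaw": -1,"claw": 0.6},{"tx": -0.15,"ty": -0.4,"tz": 0,"yaw": -1,"claw": 0.6},{"tx": -0.11,"ty": -0.4,"tz": 0,"yaw": -1,"claw": 0.6},{"tx": -0.08,"ty": -0.41,"tz": 0,"yaw": -1,"claw": 0.6}]'

```text
time_s: 19.95
position: [0.4405, -0.1392, 0.2018]
tool_rot: [[-0.846, -0.531, -0.04], [-0.531, 0.847, -0.029], [0.049, -0.003, -0.999]]
ft_force: [-6.6, 4.5, -11.0]
grip_width: 0.0108
gripper_force: 35.9
```

servo_tool --steps '[{"tx": -0.07,"ty": -0.41,"tz": 0,"yaw": -1,"claw": 0.6},{"tx": -0.05,"ty": -0.41,"tz": -0.05,"yaw": -1,"claw": 0.6},{"tx": -0.04,"ty": -0.42,"tz": 0,"yaw": -1,"claw": 0.6},{"tx": -0.02,"ty": -0.42,"tz": 0,"yaw": -1,"claw": 0.6},{"tx": -0.01,"ty": -0.42,"tz": 0,"yaw": -1,"claw": 0.6},{"tx": 0,"ty": -0.42,"tz": 0,"yaw": -1,"claw": 0.6},{"tx": 0.02,"ty": -0.42,"tz": 0,"yaw": -1,"claw": 0.6},{"tx": 0.03,"ty": -0.42,"tz": 0,"yaw": -1,"claw": 0.6}]'

```text
time_s: 20.75
position: [0.4401, -0.1731, 0.2019]
tool_rot: [[-0.912, -0.408, -0.041], [-0.407, 0.913, -0.025], [0.048, -0.006, -0.999]]
ft_force: [-2.8, 4.3, -8.0]
grip_width: 0.0109
gripper_force: 36.2
```

Run:
```python
from arc import *
print(env.observe()['q']);path(-1,env.observe()['position'][:2],1.74,12)
```

```text
[ -34.53608242   17.43325022   89.8190969    -2.65227907   73.8907544
 -147.8525234 ]
H [ 0.5572 -0.1568] R 0.1183 t0 -4.883
[[2.59, -5.91], [5.3, -3.68], [6.45, -0.35], [5.68, 3.09], [3.22, 5.61], [-0.2, 6.48], [-3.57, 5.41], [-5.88, 2.74], [-6.45, -0.75], [-5.11, -4.03], [-2.24, -6.11], [1.3, -6.38]] [ 0.45107491 -0.21184777]
```

servo_tool --steps '[{"tx": 0.04,"ty": -0.42,"tz": 0,"yaw": -1,"claw": 0.6},{"tx": 0.06,"ty": -0.41,"tz": 0,"yaw": -1,"claw": 0.6},{"tx": 0.08,"ty": -0.41,"tz": 0,"yaw": -1,"claw": 0.6},{"tx": 0.09,"ty": -0.41,"tz": 0,"yaw": -1,"claw": 0.6},{"tx": 0.11,"ty": -0.41,"tz": 0,"yaw": -1,"claw": 0.6},{"tx": 0.12,"ty": -0.4,"tz": 0,"yaw": 0,"claw": 0.6},{"tx": 0.14,"ty": -0.4,"tz": 0,"yaw": 0,"claw": 0.6},{"tx": 0.15,"ty": -0.39,"tz": 0,"yaw": 0,"claw": 0.6},{"tx": 0.16,"ty": -0.39,"tz": 0,"yaw": 0,"claw": 0.6},{"tx": 0.18,"ty": -0.38,"tz": 0,"yaw": 0,"claw": 0.6},{"tx": 0,"ty": 0,"tz": 0,"yaw": 0,"claw": 0.6},{"tx": 0,"ty": 0,"tz": 0,"yaw": 0,"claw": 0.6}]'

```text
time_s: 21.95
position: [0.4541, -0.2148, 0.203]
tool_rot: [[-0.944, -0.327, -0.037], [-0.326, 0.945, -0.026], [0.043, -0.013, -0.999]]
ft_force: [3.8, 1.6, -26.4]
grip_width: 0.0104
gripper_force: 34.0
```

servo_tool --steps '[{"tx": 0,"ty": 0,"tz": -0.1,"yaw": 0,"claw": 0.6},{"tx": 0,"ty": 0,"tz": 0,"yaw": 0,"claw": 2.6},{"tx": 0,"ty": 0,"tz": 0,"yaw": 0,"claw": 2.6},{"tx": 0,"ty": 0,"tz": 0,"yaw": 0,"claw": 2.6},{"tx": 0,"ty": 0,"tz": 0.7,"yaw": 0,"claw": 2.6},{"tx": 0,"ty": 0,"tz": 1.5,"yaw": 0,"claw": 2.6},{"tx": 0,"ty": 0,"tz": 2,"yaw": 0,"claw": 2.6},{"tx": 0,"ty": 0,"tz": 3,"yaw": 0,"claw": 2.6},{"tx": 0,"ty": 0,"tz": 3,"yaw": 0,"claw": 2.6},{"tx": 0,"ty": 0,"tz": 2,"yaw": 0,"claw": 2.6},{"tx": -1.5,"ty": 0.5,"tz": 0,"yaw": 0,"claw": 2.6},{"tx": -2.5,"ty": 1,"tz": 0,"yaw": 0,"claw": 2.6},{"tx": -2.5,"ty": 1,"tz": 0,"yaw": 0,"claw": 2.6},{"tx": -2.5,"ty": 1,"tz": 0,"yaw": 0,"claw": 2.6},{"tx": 0,"ty": 0,"tz": 0,"yaw": 0,"claw": 2.6},{"tx": 0,"ty": 0,"tz": 0,"yaw": 0,"claw": 2.6}]'

```text
time_s: 23.55
position: [0.3636, -0.1797, 0.3258]
tool_rot: [[-0.944, -0.327, -0.035], [-0.326, 0.945, -0.028], [0.043, -0.015, -0.999]]
ft_force: [-0.5, 0.3, -0.1]
grip_width: 0.0261
gripper_force: 0.0
```

Run:
```python
from h import *
print(env.observe()['time_s']);shot('top','top5.png')
```

```text
23.55
```

View pics/top5.png

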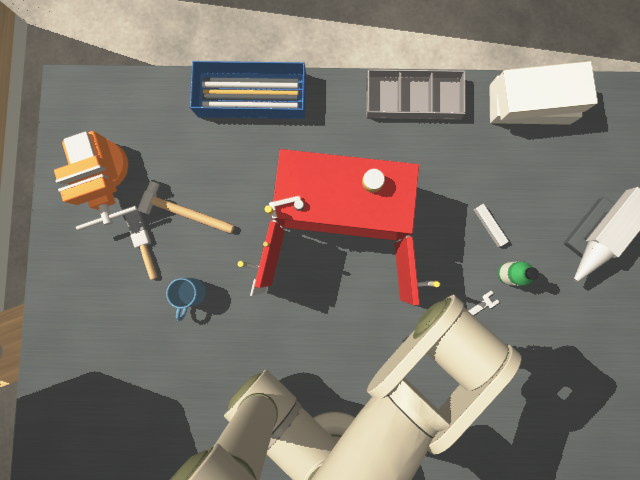

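The top view shows both leaves past square, with handle tops at (240,263) and (436,284). The hook is aside at (270,208), and the tin, bottle, mug, hammer and billet are where they were. The arm is clear of everything.

```bash
python3 -c "
from rig import env
print(env.close_job())"
```

```text
the job is handed in; nothing more can be done
None
```

The job is handed in at about 24 s: the hook is turned about 1.2 rad aside, then the latched leaf was opened to about 98° and after it the overlapped leaf to about 102°. The last top view shows everything else in place; partway through the second door the tool's last joint hit its range limit, the wrist force rose to about 90 N (limit 120 N), and I eased it off and finished the swing.

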